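# Pack up the fitter's case

### The arm

A 7-joint arm with a two-finger parallel gripper is mounted at the origin on the work surface. World frame = base frame: x ahead of the robot, y to its left, z up, the work surface at z = 0. Lengths are in mm, angles in rad, forces in N, time in s.
With the tool pointing down it reaches from about 425 to 875 mm from the base axis. Payload 8.4 kg.
Tool frame: the origin (TCP) lies where the fingers leave the gripper's body, on its centre line; the fingertips stand 73 mm ahead of it and the grasp point (between the pads) lies 54 mm ahead of it (robot.tips_ahead is the distance from the TCP to the fingertips, in mm); z points along the fingers, y is the direction in which the jaws open and shut (so a half turn about z gives the same grasp; the last joint's range is limited). The gripper opens to 85 mm and grips with 20 to 120 N. Pads are 22 mm wide; open, the fingers measure 114 mm over their backs; the gripper's body (76 mm by 85 mm) begins 54 mm behind the grasp point. The pads swing forward as they close: fully open they stand 13 mm farther back than shut.
Start: joints at [-1.446, 0.333, 0.04, 1.465, -0.013, 1.343, -0.059], TCP at [144.263, 633.763, 303.908] pointing down, gripper open.
Joint ranges: [-2.58, 2.58], [-0.38, 2.09], [-1.3, 1.39], [0.25, 2.4], [-1.5, 4.64], [0.08, 2.09], [-2.65, 2.65]. Speed limits (rad/s): [2.22, 2.22, 2.79, 2.79, 3.14, 3.14, 3.14].

### API

Orientations are given as a unit quaternion [x, y, z, w].
In Python, from plant import robot, eyes gives the robot as it stands. The module is installed in compiled form; this text tells all that it offers.
- The arm moves only by the tool step_arm, never from a script. Its argument "motion" is a list of rows, each a list of 3 entries, a list of its own where there are three numbers: the shift along the tool's x, y, z in mm, then the turn, a rotation vector about the tool's x, y, z in rad, then the finger opening in mm, from 0 to 85.4. In form: [[[dx, dy, dz], [rx, ry, rz], fingers], ...]. A call has 1 to 20 rows; each row is the pose to reach, as a shift and turn from the pose commanded when the call began, along the tool's axes at that moment; what a row does not reach only later rows make up. A row lasts 1/8 s, in which the tool goes at most 62.5 mm and 10.7 degrees, less where a joint would pass 70% of its speed; a pose out of reach is approached as far as the arm can. A call with a gripper value outside its range is refused whole. The fingers move at their own pace and stop on an object; "grip_force" is the grip in N (left out, the last holds). Time passes only in rows, so rows that repeat a pose let the fingers close. It gives the time, the measured TCP pose, the force and the opening at its end, in the units of the state.
- robot.sense(): the state, without advancing time (a new reading comes with each control period).
- eyes.read_camera(name): name is "side" or "top" or "wrist"; returns (picture, depth): 400x640x3 uint8, blue, green, red; 400x640 float32, mm along the optical axis (not along the pixel's ray), 0 where there is no reading.
- eyes.calibration(name): a dict with "mtx" (3x3 intrinsics, pixels), "k1" (the pictures are not rectified: a ray, as slopes to the right and down, at radius r is drawn at 1 + k1 r^2 times it, then the intrinsics apply), "T" (4x4, takes a point from camera to world coordinates). Camera axes: x right, y down, z forward; pixel columns grow to the right and rows downward; lengths in mm; the calibration is good to about 2 mm. A picture is of the moment at which its call begins: read the wrist's pose just before it. calibration takes no time and is no camera call; for the wrist camera it gives the pose at the moment of the call.
- robot.hand_in(): hands the job in, once; it reports no verdict.
The state is a dict: "t": time; "q": joint angles; "joint_vel": joint speeds; "joint_torque": joint torques, N m; "position": TCP position; "orientation": TCP orientation; "wrist_force": force on the tool from outside, world axes, zero at the start; "wrist_torque": the same for the moment, N m; "opening": opening from 0.0 (shut) to 1.0 (fully open).
Only numpy, scipy, OpenCV 4.12 (cv2) and the standard library are available. Lean on these libraries where they do the work, as an engineer would, in place of code of your own. Each camera call takes 0.05 s, during which the arm holds its last target.

### The job

Pack up the open fitter's case on the bench: first push the upright flap down flat over the small-parts cells, then swing the case's lid over it and press it fully shut, gently, without letting it slam. Do it with the fingertips or the outside of the fingers only: grip and lift nothing, do not shift the case, and leave the tools in it and everything else on the bench where they are. The latches stay undone.

Things in the scene. Friction and masses are not known exactly. Their poses are not given: they have to be found in the camera images.
- case: open black plastic case, aluminium rim, loose, about 4 kg; base 340 (x) x 230 (y) x 76 mm high, walls 5. Origin: centre of underside. x along the lid's hinge, +y to the back wall that carries it, z up. Handle 29 mm out of the front (-y) wall. A divider near x = 0 parts the open tool half (-x; what lies in it is under 50 mm high) from the small-parts half (+x), which the flap covers
- flap_hinge (a point): middle of the flap's hinge line, which runs along the case's y, 64 mm above the case's underside on the divider (case x = +1 mm, y = 0)
- flap_edge (a point): middle of the free edge of the flap, on the mid-plane of its thickness, 151 mm from the hinge line. The flap is a grey plastic plate 200 mm wide (along the case's y), 4 mm thick, with a low thumb lip 50 mm wide at the middle of the free edge
- flap (a joint): flap angle, rad: 0 = flat, upper face 66 mm above the case's underside; at the start 1.6 to 1.85 = upright or leaning a little over the tool half. Push its tool-half face towards the case's +x, then down. The stiff hinge holds it at any angle, without falling or springing back; takes 0.5 to 2 N at 110 mm from the hinge
- lid_hinge (a point): middle of the lid's hinge line, along the top of the case's back wall (case x = 0, y = +115 mm, 76 mm above its underside; the line runs along the case's x)
- lid_edge (a point): middle of the lid's free edge, on its outer face: 230 mm from the hinge line along the lid and 32 mm out from the hinge plane. The lid is a black shell 340 mm (along the hinge) by 230 mm by 32 mm deep with a flat outer face (low ribs up to 3 mm), hollow and lined with grey on the inside
- lid (a joint): lid angle, rad: 0 = fully shut, outer face 108 mm above the case's underside; at the start 1.75 to 2.0 = open, leaning out past the back wall, free edge 0.3 m above the bench. Push its outer (back) face over towards the case's -y, then down. Stiff hinges hold it at any angle, without falling or springing back; takes 1 to 7 N at 185 mm from the hinge
- spanner: steel combination spanner, 150 mm long, lying loose in the case's tool half along the case's y; leave it
- screwdriver: screwdriver, 170 mm long, lying loose in the case's tool half along the case's y; leave it
- rotary_unit: finished rotary unit on the bench behind the lid: red disc 100 mm across under an aluminium flange 120 mm across, with a black tapered knob; 101 mm high; origin: centre of its underside; leave it
- plug: black plug with an orange cap, 62 mm across, 74 mm high, on the bench behind the lid; origin: centre of its underside; leave it
- spindle: brass spindle standing on its flange, 68 mm across at the foot, 120 mm high, on the bench in front of the case; origin: centre of its underside; leave it
- paste_jar: white jar with a black cap, 60 mm across, 70 mm high, on the bench in front of the case; origin: centre of its underside; leave it
- carton: small cardboard carton, 75 x 110 x 55 mm, on the bench to the robot's right; origin: centre of its underside; leave it
- dowel: standing steel dowel, 18 mm across, 70 mm high, on the bench in front of the case; origin: centre of its underside; leave it

How it is judged (in metres and radians):
On the way, in this order (a step that is already met when the one before it is completed fails the run):
1. the flap lies flat over the small parts while the lid still stands open (value of joint flap below 0.06 rad and value of joint lid above 1.2 rad), for 0.2 s.
2. the lid is fully shut over the flat flap (value of joint lid below 0.04 rad and value of joint flap below 0.06 rad), for 0.2 s.
At the end, for the whole second after the job is handed in: The flap lies flat (within 0.06 rad) and the lid is fully shut over it (within 0.04 rad, 9 mm at its free edge); the case stands flat within 30 mm of where it was, the two tools in it within 40 mm and all other things on the bench within 30 mm of where they were (all of step 2 and distance of each of case, rotary_unit, plug, spindle, paste_jar, carton, dowel from where it was at the start of the episode below 0.03 m and angle between case's own z axis and vertical below 0.03 rad and linear speed of case below 0.02 m/s and height (world z) of case below 0.01 m and distance of each of spanner, screwdriver from where it was at the start of the episode below 0.04 m); the robot touches nothing.
It fails at once if the lid is brought down while the flap still stands up (value of joint lid below 1 rad and value of joint flap above 0.35 rad).
It fails at once if the lid slams (faster than 3 rad/s) (velocity of joint lid below -3 rad/s).
It fails at once if the case is shoved, tipped or lifted (distance of case from where it was at the start of the episode above 0.04 m or angle between case's own z axis and vertical above 0.06 rad or height (world z) of case above 0.015 m).
It fails at once if a tool in the case or something else on the bench is lifted, knocked over or shoved away (distance of any of spanner, screwdriver from where it was at the start of the episode above 0.05 m or distance of any of rotary_unit, plug, spindle, paste_jar, carton, dowel from where it was at the start of the episode above 0.04 m or angle between any of rotary_unit, plug, spindle, paste_jar, dowel's own z axis and vertical above 0.4 rad).
It also fails if it takes over 72 s, if anything falls off the work surface, if the arm or the gripper's body presses on something with over 40 N, if the wrist force passes 120 N, or if a joint passes its speed limit or range.

## Working session

There is one attempt and no reset: what is moved stays moved. The work goes in short steps, Python scripts to look and compute and a tool call to move; the robot and the scene stay as the last step left them, time stands still between calls to the robot, and variables do not carry over. Pictures are saved under pics/ and viewed, and the job is handed in when it is done.

Besides the shell and the picture viewer there is one more tool, called after ">>>" as name(argument=value, ...) on one line, values as JSON. step_arm: Moves the arm, as the interface text tells. Its arguments: {"type":"object","properties":{"motion":{"type":"array"},"grip_force":{"type":"number"}},"required":["motion"]}

```bash
mkdir -p pics; ls; python3 - <<'E'
from plant import robot, eyes
import cv2, numpy as np
s=robot.sense(); print({k:np.round(v,3) for k,v in s.items()})
for n in ["side","top","wrist"]:
    c=eyes.calibration(n); print(n,np.round(c["mtx"],1).tolist(),c["k1"],np.round(c["T"],3).tolist())
    im,d=eyes.read_camera(n); cv2.imwrite(f"pics/a_{n}.png",im); np.save(f"a_{n}.npy",d); np.savez(f"a_{n}.npz",im=im,d=d,mtx=c["mtx"],k1=c["k1"],T=c["T"])
E
```

```text
pics
{'t': np.float64(0.0), 'q': array([-1.446,  0.334,  0.04 ,  1.466, -0.013,  1.343, -0.059]), 'joint_vel': array([-0.001, -0.002,  0.001,  0.   ,  0.001, -0.   , -0.   ]), 'joint_torque': array([-0.0000e+00, -6.5853e+01,  1.3650e+00, -4.0556e+01,  1.7000e-02,
        1.2000e-02, -0.0000e+00]), 'position': array([144.203, 633.444, 303.016]), 'orientation': array([ 0.112,  0.994, -0.001, -0.   ]), 'wrist_force': array([-0.198, -0.411,  0.418]), 'wrist_torque': array([0.054, 0.015, 0.028]), 'opening': np.float64(1.002)}
side [[519.7, 0.0, 318.7], [0.0, 519.7, 204.2], [0.0, 0.0, 1.0]] -0.05203017571358534 [[0.772, -0.381, 0.508, -279.843], [-0.635, -0.477, 0.607, -1036.947], [0.011, -0.792, -0.611, 1045.356], [0.0, 0.0, 0.0, 1.0]]
top [[503.7, 0.0, 322.8], [0.0, 503.7, 201.2], [0.0, 0.0, 1.0]] -0.13654038492238368 [[0.043, -0.978, 0.205, 267.151], [-0.999, -0.043, 0.007, -86.852], [0.002, -0.205, -0.979, 1349.585], [0.0, 0.0, 0.0, 1.0]]
wrist [[355.2, 0.0, 320.8], [0.0, 355.2, 201.3], [0.0, 0.0, 1.0]] 0.011297174869419642 [[0.223, 0.928, 0.299, 67.068], [0.975, -0.211, -0.071, 651.857], [-0.003, 0.308, -0.952, 371.751], [0.0, 0.0, 0.0, 1.0]]
```

View pics/a_side.png

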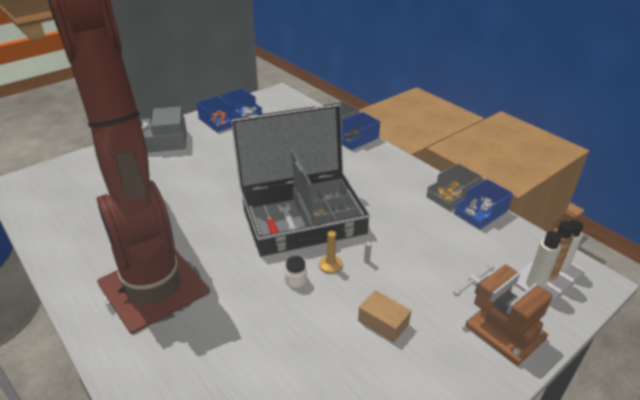

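View pics/a_top.png

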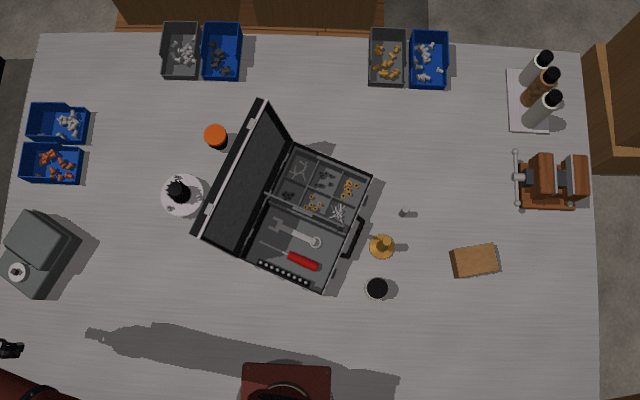

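View pics/a_wrist.png

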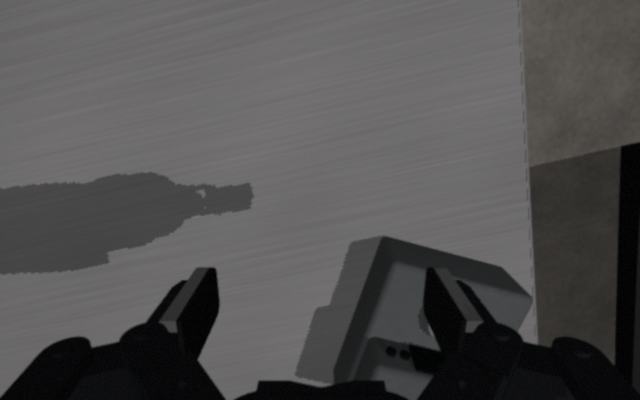

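```bash
cat > h.py <<'E'
import numpy as np, cv2
def load(n):
    z=np.load(n); return z["im"],z["d"],z["mtx"],float(z["k1"]),z["T"]
def cloud(n):
    im,d,K,k1,T=load(n)
    v,u=np.mgrid[0:400,0:640]
    xd=(u-K[0,2])/K[0,0]; yd=(v-K[1,2])/K[1,1]
    x,y=xd.copy(),yd.copy()
    for _ in range(10):
        r2=x*x+y*y; x=xd/(1+k1*r2); y=yd/(1+k1*r2)
    P=np.stack([x*d,y*d,d,np.ones_like(d)],-1)@T.T
    P=P[...,:3]; P[d<=0]=np.nan
    return im,P
def proj(n,X):
    im,d,K,k1,T=load(n)
    X=np.atleast_2d(X); c=(X-T[:3,3])@T[:3,:3]
    x=c[:,0]/c[:,2]; y=c[:,1]/c[:,2]; f=1+k1*(x*x+y*y)
    return np.stack([K[0,0]*x*f+K[0,2],K[1,1]*y*f+K[1,2]],-1)
E
python3 - <<'E'
from h import *
im,P=cloud("a_top.npz")
cv2.imwrite("pics/b_top.png",cv2.resize(im[80:310,140:440],None,fx=2.6,fy=2.6,interpolation=cv2.INTER_CUBIC))
h=np.clip(np.nan_to_num(P[...,2]),-10,330); hm=cv2.applyColorMap(((h+10)/340*255).astype(np.uint8),cv2.COLORMAP_TURBO)
cv2.imwrite("pics/b_h.png",cv2.resize(hm[80:310,140:440],None,fx=2.6,fy=2.6,interpolation=cv2.INTER_NEAREST))
im,P=cloud("a_side.npz")
cv2.imwrite("pics/b_side.png",cv2.resize(im[80:340,210:430],None,fx=2.3,fy=2.3,interpolation=cv2.INTER_CUBIC))
E
```

```text
(no output)
```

View pics/b_top.png

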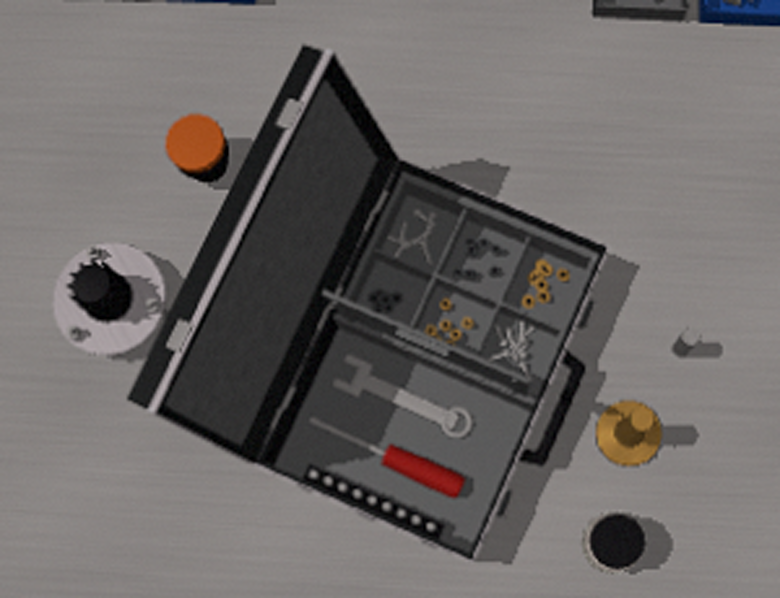

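View pics/b_h.png

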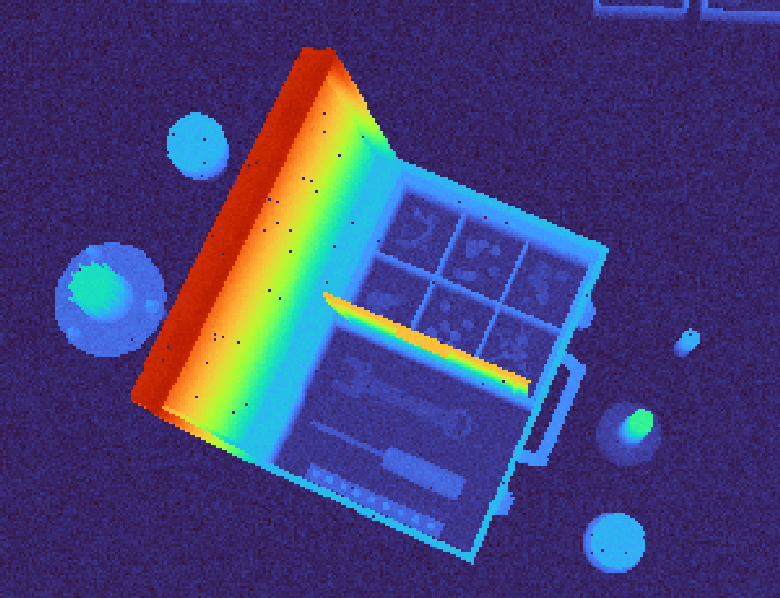

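View pics/b_side.png

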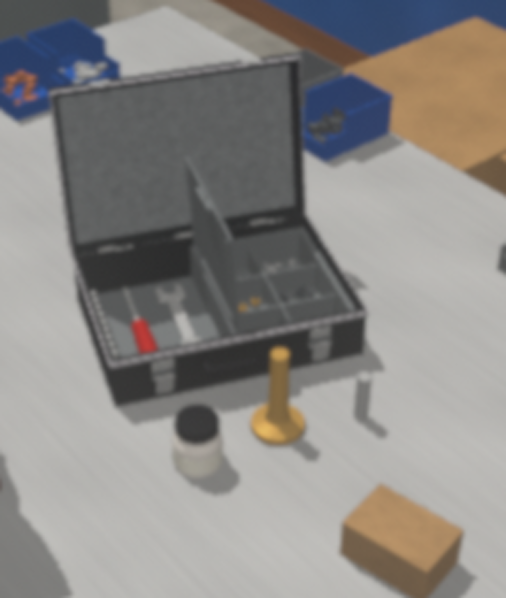

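```bash
cat >> h.py <<'E'
def ray(n,uv,z):
    im,d,K,k1,T=load(n); uv=np.atleast_2d(uv).astype(float)
    xd=(uv[:,0]-K[0,2])/K[0,0]; yd=(uv[:,1]-K[1,2])/K[1,1]; x,y=xd.copy(),yd.copy()
    for _ in range(10):
        r2=x*x+y*y; x=xd/(1+k1*r2); y=yd/(1+k1*r2)
    D=np.stack([x,y,np.ones_like(x)],-1)@T[:3,:3].T; s=(z-T[2,3])/D[:,2]
    return T[:3,3]+D*s[:,None]
E
python3 - <<'E'
from h import *
im,P=cloud("a_top.npz")
tz=np.nanmedian(P[330:345,430:600,2]); print("table z",tz)
C=ray("a_top.npz",[[372.7,175],[321.5,295.7],[293.8,141.5],[238,257]],76)
print(C.round(1)); print([np.linalg.norm(C[i]-C[j]).round(1) for i,j in [(0,1),(2,3),(0,2),(1,3)]])
# rim fit: front and left and right rims
m=(P[...,2]>70)&(P[...,2]<84)
Q=P[m][:,:2]
from scipy.optimize import minimize
def loc(p,Q):
    c,s=np.cos(p[2]),np.sin(p[2]); d=Q-p[:2]; return np.stack([d[:,0]*c+d[:,1]*s,-d[:,0]*s+d[:,1]*c],-1)
ex=C[0]-C[1]; a0=np.arctan2(ex[1],ex[0]); c0=C.mean(0)[:2]
Ql=loc([*c0,a0],Q); k=(abs(Ql[:,0])<185)&(abs(Ql[:,1])<125)
Q=Q[k]
def f(p):
    L=loc(p,Q)
    # distance to rim midline at 2.5 inside, three sides (not back)
    dx=abs(abs(L[:,0])-167.5); dy=abs(L[:,1]+112.5)
    d=np.minimum(dx,dy); ok=L[:,1]<95
    return np.where(ok,np.minimum(d,8),4).sum()
best=minimize(f,[*c0,a0],method="Nelder-Mead",options=dict(xatol=.01,fatol=.01,initial_simplex=[[*c0,a0],[c0[0]+6,c0[1],a0],[c0[0],c0[1]+6,a0],[*c0,a0+.03]]))
print(c0,a0,best.x,best.fun/len(Q))
p=best.x
L=P.copy(); L[...,:2]=loc(p,P[...,:2].reshape(-1,2)).reshape(400,640,2)
# flap: points
k=(abs(L[...,1])<98)&(L[...,0]>-80)&(L[...,0]<60)&(L[...,2]>100)&(L[...,2]<240)
F=L[k]; A=np.polyfit(F[:,2]-64,F[:,0]-1,1); 
for z in range(100,240,15):
    q=F[(F[:,2]>z)&(F[:,2]<z+15)]; print(z,len(q),np.median(q[:,0]) if len(q) else 0,q[:,1].min().round() if len(q) else 0,q[:,1].max().round() if len(q) else 0)
print("flap topz",F[:,2].max(),"slope",A, "ang",np.pi/2+np.arctan(-A[0]))
# lid
k=(abs(L[...,0])<160)&(L[...,1]>100)&(L[...,1]<260)&(L[...,2]>100)
F=L[k]
for z in range(100,340,20):
    q=F[(F[:,2]>z)&(F[:,2]<z+20)]
    if len(q): print(z,len(q),np.percentile(q[:,1],[2,50,98]).round(1))
# top-down objects
for nm,x0,x1,y0,y1 in [("rotary",155,208,170,220),("plug",200,232,118,155),("spindle",365,400,230,262),("jar",362,392,275,302),("dowel",396,416,203,220)]:
    q=L[y0:y1,x0:x1].reshape(-1,3); q=q[q[:,2]>25]
    t=q[q[:,2]>np.nanpercentile(q[:,2],50)]; print(nm,"local", t.mean(0).round(),q[:,2].max().round())
np.save("pose.npy",p)
E
```

```text
table z 0.17784029978611215
[[ 610.  -204.7   76. ]
 [ 293.2  -84.5   76. ]
 [ 692.8    6.7   76. ]
 [ 380.3  131.5   76. ]]
[np.float64(338.8), np.float64(336.5), np.float64(227.0), np.float64(232.9)]
[494.08410207 -37.73472936] -0.3626140608278215 [ 4.93965421e+02 -3.77319822e+01 -3.73073625e-01] 3.209600734662504
100 37 -4.671045451662881 -91.0 87.0
115 29 -5.697884367157654 -96.0 87.0
130 25 -6.782039598602697 -91.0 88.0
145 32 -7.878080995477134 -96.0 89.0
160 31 -9.051868685458185 -93.0 89.0
175 32 -9.860536532731084 -96.0 88.0
190 41 -11.25444512415869 -96.0 97.0
205 239 -11.434595754607894 -97.0 97.0
220 0 0 0 0
235 0 0 0 0
flap topz 219.74251049354712 slope [-0.06849168 -2.9271213 ] ang 1.6391812097440803
100 411 [137.6 141.6 145.5]
120 424 [141.9 145.7 149.9]
140 453 [145.7 149.9 154.3]
160 442 [150.2 153.7 157. ]
180 513 [154.4 158.  161.1]
200 525 [159.1 162.2 165.7]
220 542 [163.5 166.6 169.7]
240 562 [167.8 170.9 173.6]
260 16 [171.  172.3 172.9]
280 1504 [163.5 181.9 194.4]
300 478 [163.4 169.  181.8]
rotary local [-86. 303. 115.] 305.0
plug local [ 97. 308.  92.] 297.0
spindle local [  15. -209.  119.] 124.0
jar local [ -95. -236.   71.] 78.0
dowel local [ 120. -226.   70.] 74.0
```

```bash
cat >> h.py <<'E'
from scipy.spatial.transform import Rotation as R
def l2w(L,p=None):
    p=np.load("pose.npy") if p is None else p
    L=np.atleast_2d(L).astype(float); c,s=np.cos(p[2]),np.sin(p[2])
    return np.stack([p[0]+c*L[:,0]-s*L[:,1],p[1]+s*L[:,0]+c*L[:,1],L[:,2]],-1)
def w2l(W):
    p=np.load("pose.npy"); W=np.atleast_2d(W).astype(float); c,s=np.cos(p[2]),np.sin(p[2]); d=W-np.array([p[0],p[1],0])
    return np.stack([c*d[:,0]+s*d[:,1],-s*d[:,0]+c*d[:,1],d[:,2]],-1)
def tgtR():  # tool x=+ly, y=+lx, z down
    p=np.load("pose.npy"); c,s=np.cos(p[2]),np.sin(p[2])
    return R.from_matrix(np.array([[-s,c,0],[c,s,0],[0,0,-1]]).T)
E
python3 - <<'E'
from h import *
import sys
p=np.load("pose.npy")
th,tl=1.64,1.78
n=[]
for x in (-170,170):
    for y in (-115,115): n.append([x,y,76])
for y in (-100,100): n+= [[1,y,64],[1+151*np.cos(th),y,64+151*np.sin(th)]]
for x in (-170,170): n+=[[x,115-230*np.cos(tl)+32*np.sin(tl),76+230*np.sin(tl)+32*np.cos(tl)],[x,115-230*np.cos(tl),76+230*np.sin(tl)]]
for cam,sl,f in [("top",(80,310,140,440),2.6),("side",(80,340,210,430),2.3)]:
    im=load(f"a_{cam}.npz")[0]; a,b,c,d=sl
    o=cv2.resize(im[a:b,c:d],None,fx=f,fy=f,interpolation=cv2.INTER_CUBIC)
    for u,v in proj(f"a_{cam}.npz",l2w(n)): cv2.circle(o,(int((u-c+.5)*f),int((v-a+.5)*f)),3,(0,255,0),1)
    cv2.imwrite(f"pics/c_{cam}.png",o)
im,P=cloud("a_top.npz")
for nm,x0,x1,y0,y1,zl in [("rotary",155,208,170,220,35),("plug",200,232,118,155,60),("spindle",365,400,230,262,110),("jar",362,392,275,302,60),("dowel",396,416,203,220,60)]:
    q=w2l(P[y0:y1,x0:x1].reshape(-1,3)); q=q[(q[:,2]>zl)&(q[:,2]<130)]
    if nm in("rotary",'plug'): q=q[q[:,1]>225]
    print(nm,q.min(0).round(),q.max(0).round())
print("start local",w2l([144.26,633.76,303.9]))
Rs=R.from_quat([0.112,.994,-.001,0]); print("turn",(Rs.inv()*tgtR()).as_rotvec())
T=l2w([-60,-45,0])[0]; T[2]=430
print(Rs.inv().apply(T-[144.26,633.76,303.9]), T)
E
```

```text
rotary [-138.  279.   35.] [-18. 395. 107.]
plug [ 72. 289.  60.] [135. 349.  80.]
spindle [   4. -220.  112.] [  26. -199.  124.]
jar [-120. -263.   64.] [ -69. -210.   78.]
dowel [ 113. -235.   62.] [ 128. -218.   74.]
start local [[-570.39465788  497.84063538  303.9       ]]
turn [-1.27890449e-03  1.87394466e-03  1.71946369e+00]
[-424.38663482 -612.70207851 -124.78789757] [421.69116255 -57.76773788 430.        ]
```

View pics/c_top.png

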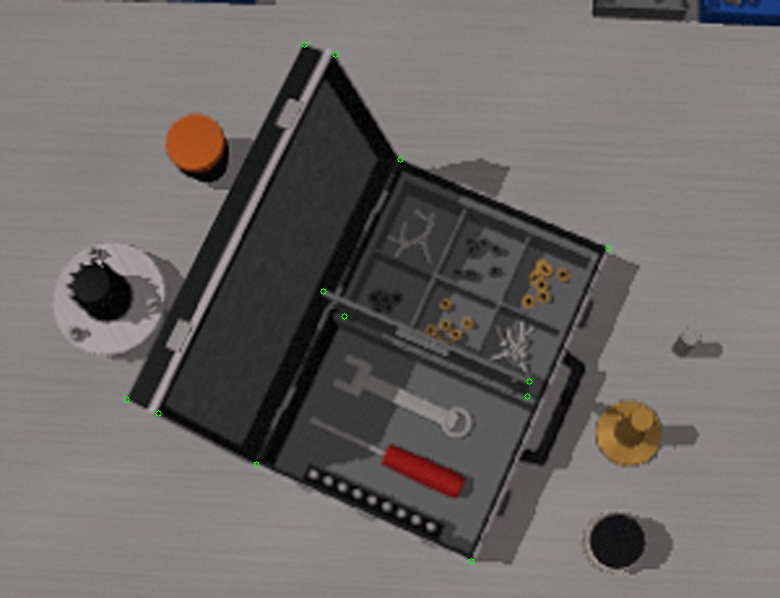

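View pics/c_side.png

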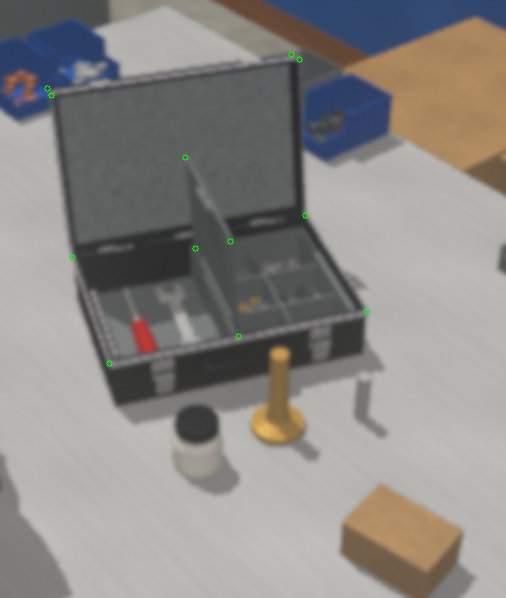

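>>> step_arm(motion=[[[-50,-20,-60],[0,0,0.1],0],[[-100,-45,-126],[0,0,0.2],0],[[-150,-68,-126],[0,0,0.32],0],[[-200,-91,-126],[0,0,0.42],0],[[-250,-114,-126],[0,0,0.52],0],[[-300,-137,-126],[0,0,0.62],0],[[-350,-160,-126],[0,0,0.72],0],[[-359,-217,-126],[0,0,0.845],0],[[-368,-273,-126],[0,0,0.97],0],[[-378,-330,-126],[0,0,1.095],0],[[-387,-387,-126],[0,0,1.22],0],[[-396,-443,-126],[0,0,1.345],0],[[-406,-500,-126],[0,0,1.47],0],[[-415,-556,-126],[0,0,1.595],0],[[-424,-613,-126],[0,0,1.72],0],[[-424,-613,-126],[0,0,1.72],0],[[-424,-613,-126],[0,0,1.72],0]])

```text
t: 2.28
position: [421.5, -57.6, 429.9]
orientation: [0.826, 0.564, 0.0, -0.0]
wrist_force: [1.1, 0.6, 0.5]
opening: -0.001
```

>>> step_arm(motion=[[[0,0,45],[0,0,0],0],[[0,0,90],[0,0,0],0],[[0,0,135],[0,0,0],0],[[0,0,175],[0,0,0],0],[[0,0,175],[0,0,0],0]])

```text
t: 2.9
position: [420.2, -56.8, 252.9]
orientation: [0.825, 0.565, -0.003, -0.001]
wrist_force: [0.9, -0.4, 1.3]
opening: -0.0
```

```bash
cat > snap.py <<'E'
import sys
from h import *
from plant import robot, eyes
tag=sys.argv[1]
s=robot.sense(); print("t",s["t"],"local TCP",w2l(s["position"]).round(1),"F",np.round(s["wrist_force"],1),"q",np.round(s["q"],2))
for n,sl,f in [("top",(80,310,140,440),2.2),("side",(60,340,150,430),2.2),("wrist",(0,400,0,640),1)]:
    if n not in sys.argv[2]: continue
    c=eyes.calibration(n); im,d=eyes.read_camera(n); np.savez(f"{tag}_{n}.npz",im=im,d=d,mtx=c["mtx"],k1=c["k1"],T=c["T"])
    a,b,e,g=sl; cv2.imwrite(f"pics/{tag}_{n}.png",cv2.resize(im[a:b,e:g],None,fx=f,fy=f,interpolation=cv2.INTER_CUBIC))
E
python3 snap.py d top,side,wrist
```

```text
t 2.9 local TCP [[-61.7 -44.6 252.9]] F [ 0.9 -0.4  1.3] q [-0.76 -0.18  0.73  2.07  0.13  1.21 -0.46]
```

View pics/d_side.png

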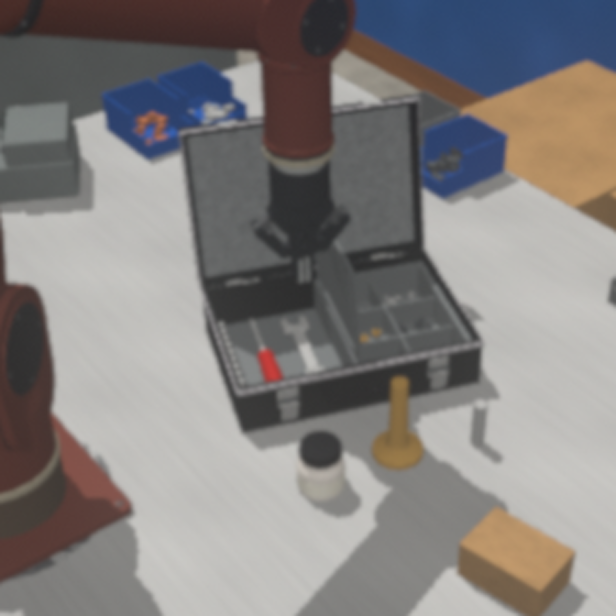

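View pics/d_wrist.png

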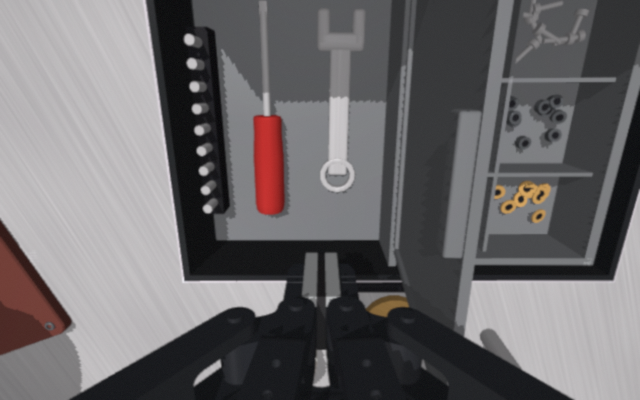

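View pics/d_top.png

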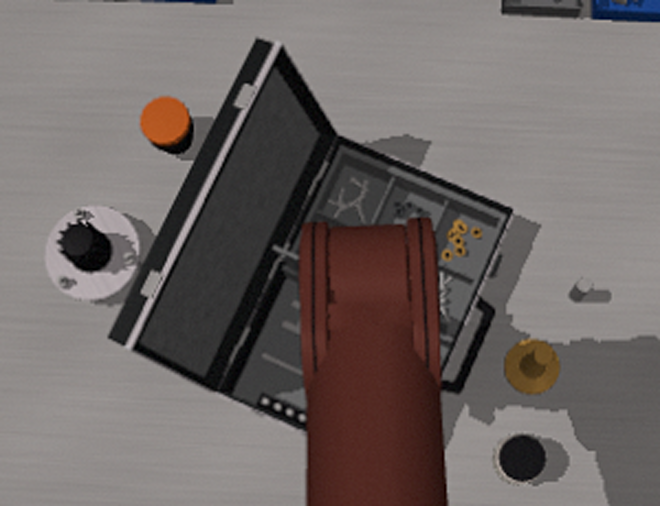

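```bash
python3 - <<'E'
from h import *
im,P=cloud("d_wrist.npz"); L=w2l(P.reshape(-1,3)).reshape(400,640,3)-np.array([-61.7,-44.6,252.9])
for v in range(250,400,15): print(v,[tuple(L[v,u].round().astype(int)) if np.isfinite(L[v,u,0]) else None for u in (310,322,335,350,370,390,410,430,470)])
im,P=cloud("d_side.npz"); L=w2l(P.reshape(-1,3))-np.array([-61.7,-44.6,252.9])
k=(abs(L[:,0])<80)&(abs(L[:,1])<30)&(L[:,2]<40)&(L[:,2]>-80)
for z in range(-80,40,8):
    q=L[k&(L[:,2]>=z)&(L[:,2]<z+8)]
    if len(q): print(z,len(q),q[:,0].min().round(),q[:,0].max().round(),q[:,1].min().round(),q[:,1].max().round())
E
```

```text
250 [(np.int64(-8), np.int64(-63), np.int64(-223)), (np.int64(3), np.int64(-63), np.int64(-224)), (np.int64(14), np.int64(-63), np.int64(-223)), (np.int64(28), np.int64(-63), np.int64(-223)), (np.int64(46), np.int64(-62), np.int64(-222)), (np.int64(58), np.int64(-48), np.int64(-193)), (np.int64(57), np.int64(-17), np.int64(-128)), (np.int64(54), np.int64(5), np.int64(-83)), (np.int64(53), np.int64(26), np.int64(-40))]
265 [(np.int64(-3), np.int64(12), np.int64(-56)), (np.int64(2), np.int64(12), np.int64(-56)), (np.int64(7), np.int64(12), np.int64(-55)), (np.int64(26), np.int64(-63), np.int64(-194)), (np.int64(43), np.int64(-63), np.int64(-194)), (np.int64(59), np.int64(-62), np.int64(-193)), (np.int64(57), np.int64(-26), np.int64(-125)), (np.int64(53), np.int64(-1), np.int64(-80)), (np.int64(53), np.int64(21), np.int64(-39))]
280 [(np.int64(-3), np.int64(12), np.int64(-44)), (np.int64(2), np.int64(11), np.int64(-45)), (np.int64(7), np.int64(12), np.int64(-44)), (np.int64(13), np.int64(7), np.int64(-51)), (np.int64(41), np.int64(-68), np.int64(-179)), (np.int64(57), np.int64(-68), np.
[... 2722 characters left out ...]
, np.int64(3)), (np.int64(8), np.int64(18), np.int64(11)), (np.int64(12), np.int64(19), np.int64(11)), (np.int64(16), np.int64(18), np.int64(10)), (np.int64(28), np.int64(-7), np.int64(-14)), (np.int64(35), np.int64(-7), np.int64(-14)), (np.int64(38), np.int64(11), np.int64(3))]
-80 12 0.0 55.0 -22.0 28.0
-72 23 -8.0 54.0 -27.0 28.0
-64 34 -12.0 55.0 -27.0 25.0
-56 36 -12.0 54.0 -25.0 20.0
-48 47 -12.0 55.0 -24.0 24.0
-40 31 -10.0 54.0 -26.0 26.0
-32 36 -29.0 32.0 -18.0 3.0
-24 71 -32.0 37.0 -16.0 11.0
-16 82 -40.0 43.0 -17.0 16.0
-8 65 -48.0 51.0 -21.0 11.0
0 71 -53.0 55.0 -22.0 12.0
8 97 -60.0 61.0 -21.0 6.0
16 119 -60.0 61.0 -22.0 11.0
24 90 -53.0 52.0 -25.0 5.0
32 97 -42.0 44.0 -24.0 7.0
```

```bash
python3 - <<'E'
import numpy as np
c=np.array([-61.7,252.9])
for i,th in enumerate(np.linspace(1.6,0,17)):
    r=121-6*(i/16); x=1+r*np.cos(th)-2*np.sin(th)-11.5; z=64+r*np.sin(th)+2*np.cos(th)+73
    print(round(th,2),"dy",round(x-c[0]),"dz",round(-(z-c[1])))
E
```

```text
1.6 dy 46 dz -5
1.5 dy 58 dz -5
1.4 dy 70 dz -3
1.3 dy 81 dz 0
1.2 dy 93 dz 4
1.1 dy 103 dz 9
1.0 dy 114 dz 15
0.9 dy 123 dz 22
0.8 dy 132 dz 30
0.7 dy 140 dz 39
0.6 dy 147 dz 48
0.5 dy 153 dz 58
0.4 dy 158 dz 69
0.3 dy 162 dz 80
0.2 dy 164 dz 91
0.1 dy 166 dz 102
0.0 dy 166 dz 114
```

>>> step_arm(motion=[[[0,15,-5],[0,0,0],0],[[0,28,-5],[0,0,0],0],[[0,38,-5],[0,0,0],0],[[0,46,-5],[0,0,0],0],[[0,58,-5],[0,0,0],0],[[0,70,-3],[0,0,0],0],[[0,81,0],[0,0,0],0],[[0,93,4],[0,0,0],0],[[0,103,9],[0,0,0],0]])

```text
t: 4.18
position: [518.3, -95.8, 245.9]
orientation: [0.826, 0.564, 0.0, 0.0]
wrist_force: [0.0, 0.4, 0.6]
opening: -0.001
```

```bash
python3 snap.py e side,wrist
```

```text
t 4.175 local TCP [[ 43.8 -45.2 245.9]] F [0.  0.4 0.6] q [-0.69  0.15  0.87  1.87 -0.13  1.17 -0.15]
```

View pics/e_side.png

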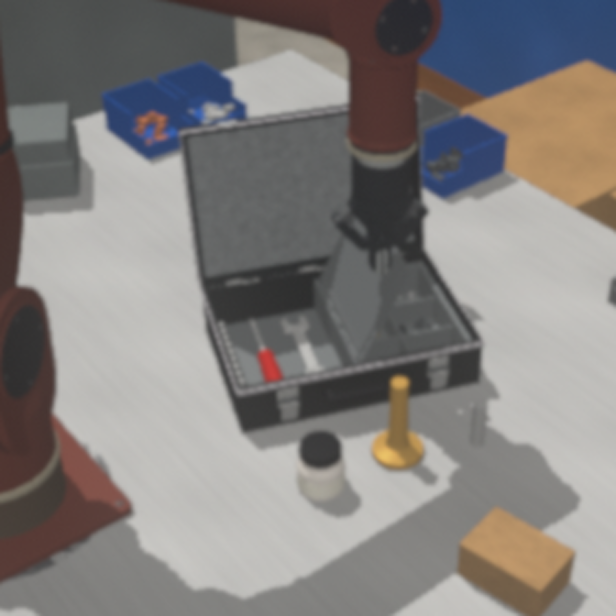

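View pics/e_wrist.png

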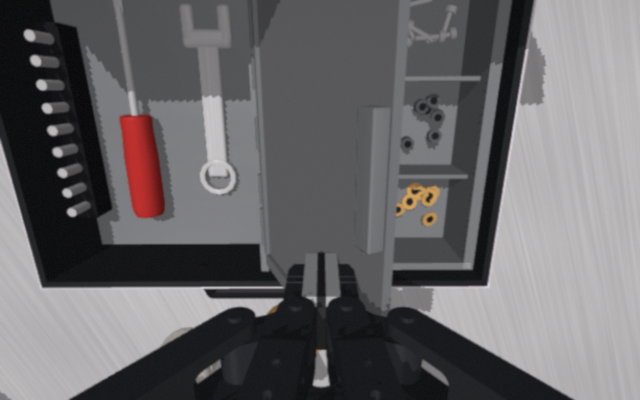

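>>> step_arm(motion=[[[0,11,6],[0,0,0],0],[[0,20,13],[0,0,0],0],[[0,29,21],[0,0,0],0],[[0,37,30],[0,0,0],0],[[0,44,39],[0,0,0],0],[[0,50,49],[0,0,0],0],[[0,55,60],[0,0,0],0],[[0,59,71],[0,0,0],0],[[0,61,82],[0,0,0],0],[[0,63,90],[0,0,0],0],[[0,63,97],[0,0,0],0],[[0,63,102],[0,0,0],0],[[0,63,105],[0,0,0],0],[[0,63,105],[0,0,0],0]])

```text
t: 6.02
position: [576.1, -118.5, 140.8]
orientation: [0.826, 0.564, -0.0, -0.0]
wrist_force: [-0.3, 0.2, 0.5]
opening: 0.001
```

```bash
python3 snap.py f side,wrist
```

```text
t 6.025 local TCP [[105.9 -45.3 140.8]] F [-0.3  0.2  0.5] q [-0.51  0.44  0.79  1.83 -0.37  1.02  0.06]
```

View pics/f_side.png

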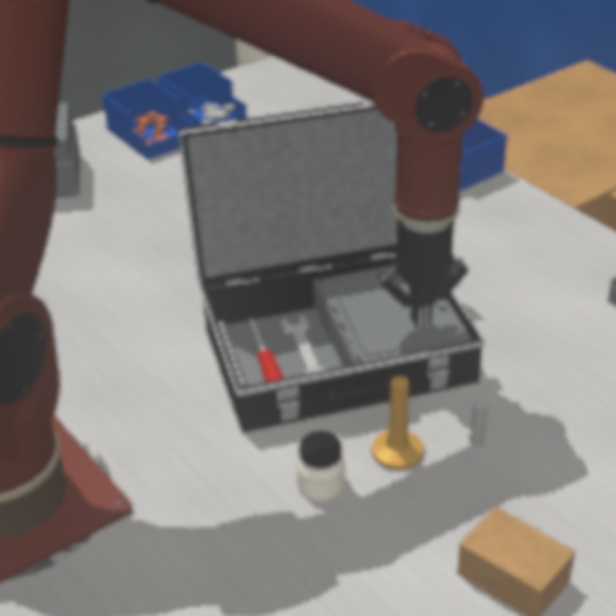

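View pics/f_wrist.png

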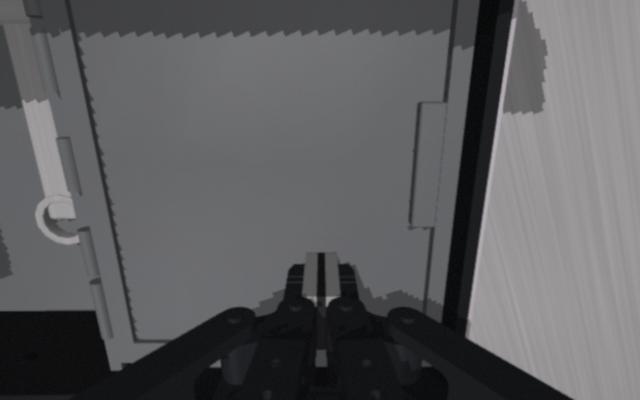

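The flap is nearly flat; press a few mm more.

>>> step_arm(motion=[[[0,0,2],[0,0,0],0],[[0,0,4],[0,0,0],0],[[0,0,4],[0,0,0],0]])

```text
t: 6.5
position: [576.5, -118.7, 138.9]
orientation: [0.826, 0.564, 0.001, -0.0]
wrist_force: [-8.1, 2.6, 22.2]
opening: 0.001
```

```bash
python3 snap.py g wrist; python3 - <<'E'
from h import *
im,P=cloud("g_wrist.npz"); L=w2l(P.reshape(-1,3))
for x in range(10,150,20):
    k=(abs(L[:,0]-x)<6)&(L[:,1]>-20)&(L[:,1]<60)&(L[:,2]<110); print(x,k.sum(),np.median(L[k,2]).round(1))
E
```

```text
t 6.5 local TCP [[106.4 -45.3 138.9]] F [-8.1  2.6 22.2] q [-0.51  0.45  0.79  1.83 -0.37  1.02  0.06]
10 6478 65.9
30 6450 65.2
50 6413 65.1
70 6397 65.1
90 6390 65.0
110 6380 65.0
130 6394 65.0
```

>>> step_arm(motion=[[[0,0,-20],[0,0,0],0],[[0,0,-65],[0,0,0],0],[[0,0,-110],[0,0,0],0],[[0,0,-155],[0,0,0],0],[[0,0,-200],[0,0,0],0],[[0,0,-250],[0,0,0],0],[[0,-20,-301],[0,0,0],0],[[40,-40,-301],[0,0,0],0],[[80,-60,-301],[0,0,0],0],[[130,-80,-301],[0,0,0],0],[[180,-106,-301],[0,0,0],0],[[230,-106,-301],[0,0,0],0],[[285,-106,-301],[0,0,0],0],[[285,-106,-301],[0,0,0],0],[[285,-106,-301],[0,0,0],0]])

```text
t: 8.43
position: [581.4, 184.9, 438.1]
orientation: [0.826, 0.563, -0.0, 0.0]
wrist_force: [-0.5, -0.8, -0.0]
opening: -0.002
```

```bash
python3 snap.py i top,side,wrist
```

```text
t 8.425 local TCP [[3.000e-01 2.392e+02 4.381e+02]] F [-0.5 -0.8 -0. ] q [-0.96  0.25  0.73  1.37 -0.17  1.58 -0.62]
```

View pics/i_side.png

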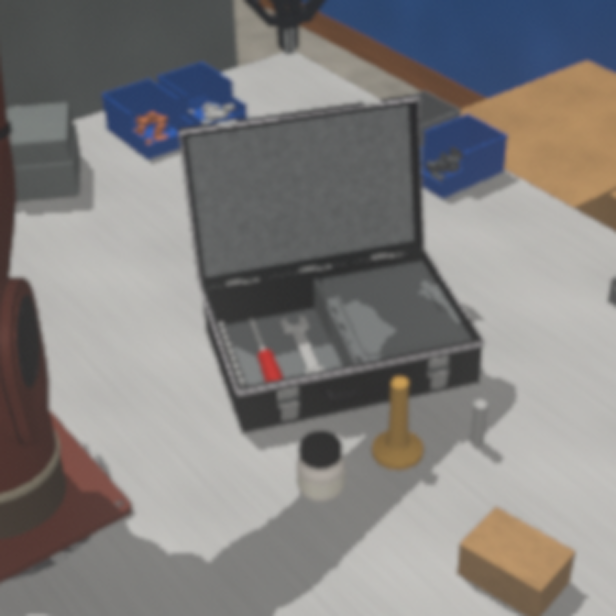

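View pics/i_top.png

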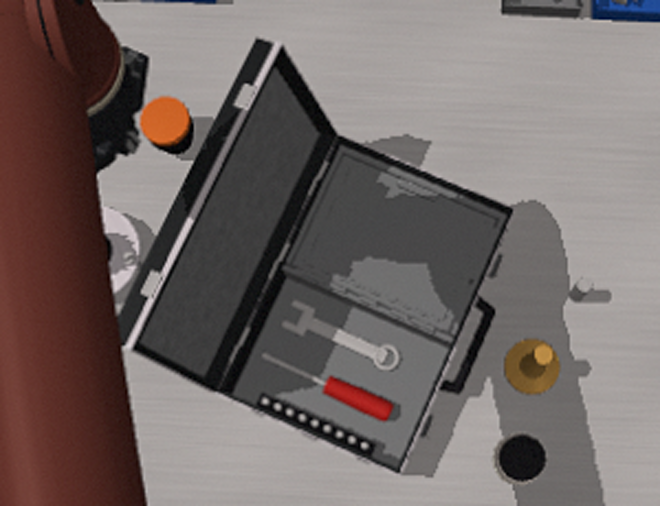

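View pics/i_wrist.png

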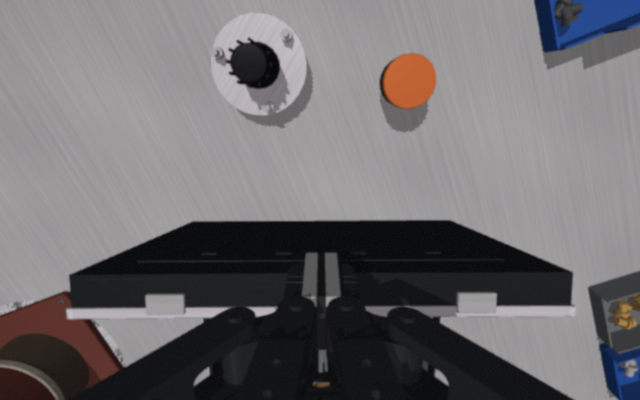

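>>> step_arm(motion=[[[0,0,40],[0,0,0],0],[[0,0,75],[0,0,0],0],[[0,0,90],[0,0,0],0],[[0,0,90],[0,0,0],0]])

```text
t: 9.07
position: [581.2, 185.0, 348.0]
orientation: [0.826, 0.563, -0.0, -0.0]
wrist_force: [-0.1, 0.2, 0.6]
opening: -0.002
```

```bash
python3 - <<'E'
from h import *
from plant import robot
s=robot.sense(); t=w2l(s["position"])[0]; print(t, s["wrist_force"])
for th in np.arange(1.78,-.01,-.08):
    if th>1.57: y=115-230*np.cos(th)+32*np.sin(th)+12; z=276+73
    else: y=115-200*np.cos(th)+32*np.sin(th)+12; z=76+200*np.sin(th)+32*np.cos(th)+73
    print(round(th,2),"dx",round(y-t[1]),"dz",round(t[2]-z))
E
```

```text
[3.54934369e-02 2.39171080e+02 3.47992624e+02] [-0.08817605  0.17885002  0.61911935]
1.78 dx -33 dz -1
1.7 dx -51 dz -1
1.62 dx -69 dz -1
1.54 dx -86 dz -2
1.46 dx -102 dz -3
1.38 dx -119 dz -3
1.3 dx -135 dz -2
1.22 dx -151 dz 0
1.14 dx -167 dz 4
1.06 dx -182 dz 9
0.98 dx -197 dz 15
0.9 dx -211 dz 22
0.82 dx -225 dz 31
0.74 dx -238 dz 41
0.66 dx -251 dz 51
0.58 dx -262 dz 63
0.5 dx -272 dz 75
0.42 dx -282 dz 88
0.34 dx -290 dz 102
0.26 dx -297 dz 117
0.18 dx -303 dz 132
0.1 dx -308 dz 147
0.02 dx -311 dz 163
```

>>> step_arm(motion=[[[-16,0,0],[0,0,0],0],[[-28,0,0],[0,0,0],0],[[-36,0,0],[0,0,0],0],[[-44,0,-1],[0,0,0],0],[[-51,0,-1],[0,0,0],0],[[-60,0,-1],[0,0,0],0],[[-69,0,-1],[0,0,0],0],[[-78,0,-2],[0,0,0],0],[[-86,0,-2],[0,0,0],0]])

```text
t: 10.2
position: [550.3, 105.7, 351.1]
orientation: [0.826, 0.564, 0.002, -0.0]
wrist_force: [2.5, 5.0, 2.9]
opening: 0.004
```

```bash
python3 snap.py j top,side
```

```text
t 10.2 local TCP [[2.000e-01 1.541e+02 3.511e+02]] F [2.5 5.  2.9] q [-0.94  0.14  0.75  1.65 -0.1   1.39 -0.54]
```

View pics/j_side.png

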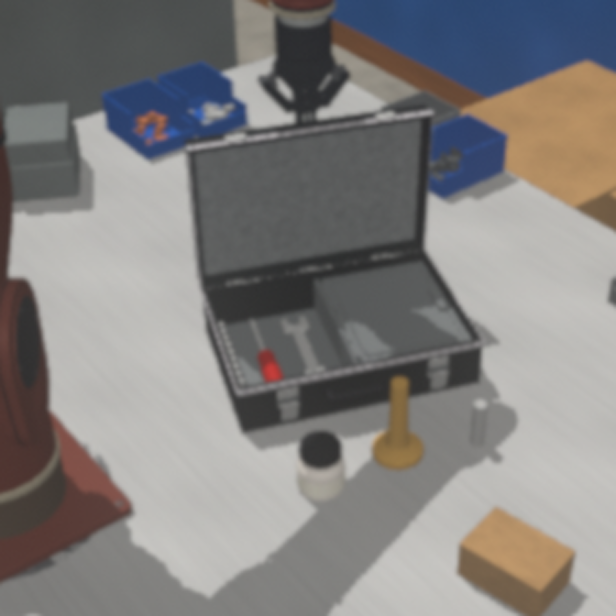

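View pics/j_top.png

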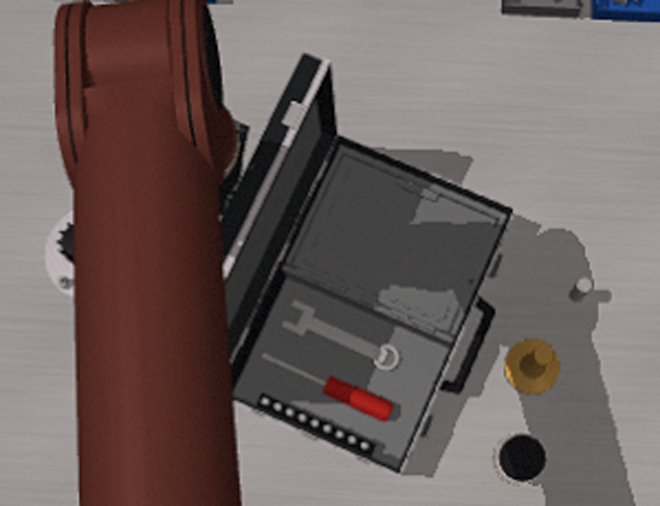

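>>> step_arm(motion=[[[-8,0,-1],[0,0,0],0],[[-16,0,-1],[0,0,0],0],[[-25,0,-1],[0,0,0],0],[[-33,0,-1],[0,0,0],0],[[-41,0,-1],[0,0,0],0],[[-49,0,0],[0,0,0],0],[[-57,0,1],[0,0,0],0],[[-65,0,2],[0,0,0],0],[[-73,0,4],[0,0,0],0],[[-81,0,6],[0,0,0],0],[[-96,0,11],[0,0,0],0],[[-111,0,17],[0,0,0],0],[[-125,0,24],[0,0,0],0]])

```text
t: 11.92
position: [503.9, -12.2, 325.4]
orientation: [0.826, 0.564, -0.0, -0.0]
wrist_force: [2.3, 3.0, 0.7]
opening: -0.0
```

```bash
python3 snap.py k top,side
```

```text
t 11.925 local TCP [[ -0.   27.4 325.4]] F [2.3 3.  0.7] q [-0.87 -0.01  0.82  1.81  0.01  1.33 -0.43]
```

View pics/k_side.png

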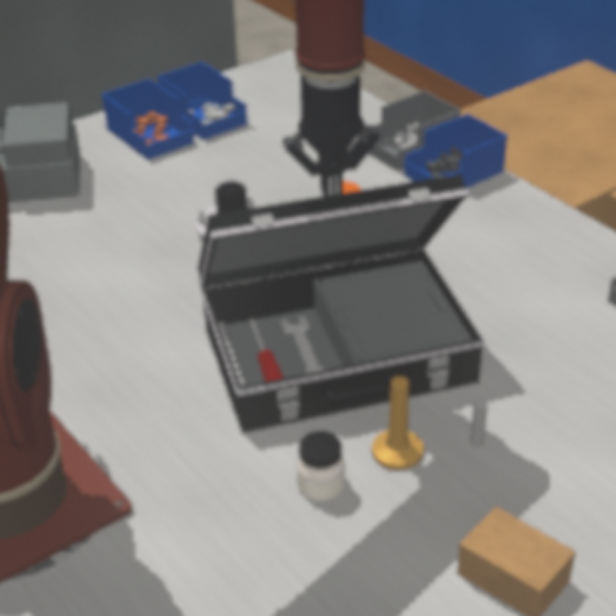

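View pics/k_top.png

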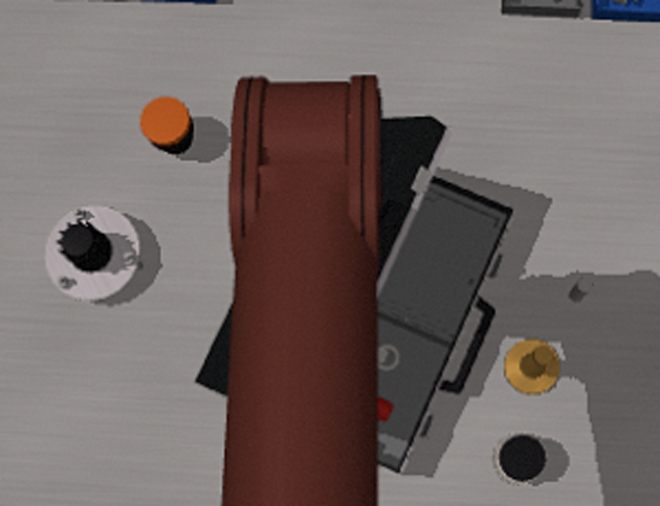

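>>> step_arm(motion=[[[-7,0,4],[0,0,0],0],[[-14,0,9],[0,0,0],0],[[-27,0,19],[0,0,0],0],[[-40,0,29],[0,0,0],0],[[-51,0,41],[0,0,0],0],[[-61,0,53],[0,0,0],0],[[-71,0,66],[0,0,0],0],[[-79,0,80],[0,0,0],0],[[-86,0,95],[0,0,0],0],[[-90,0,103],[0,0,0],0],[[-92,0,110],[0,0,0],0],[[-95,0,118],[0,0,0],0],[[-97,0,125],[0,0,0],0],[[-98,0,130],[0,0,0],0]])

```text
t: 13.78
position: [468.7, -102.3, 195.5]
orientation: [0.826, 0.564, -0.0, -0.0]
wrist_force: [-0.2, 0.2, 1.8]
opening: -0.001
```

```bash
python3 snap.py l side
```

```text
t 13.775 local TCP [[ -0.  -69.4 195.5]] F [-0.2  0.2  1.8] q [-0.75  0.08  0.93  2.04 -0.08  1.06 -0.16]
```

View pics/l_side.png

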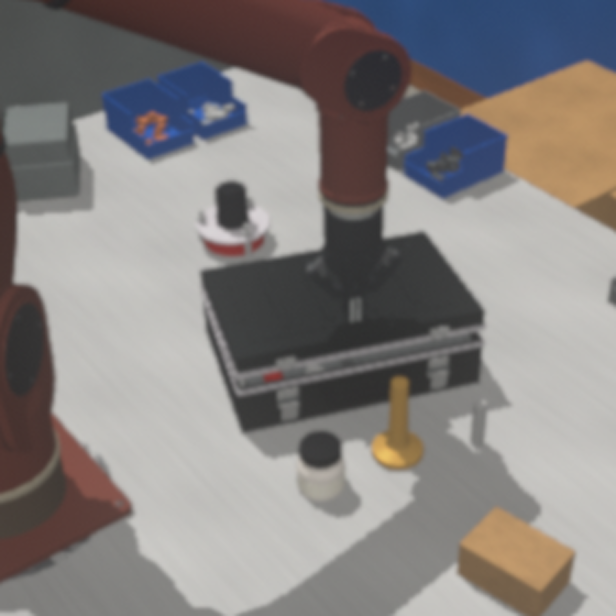

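>>> step_arm(motion=[[[-1,0,4],[0,0,0],0],[[-2,0,8],[0,0,0],0],[[-2,0,11],[0,0,0],0],[[-2,0,13],[0,0,0],0],[[-2,0,13],[0,0,0],0]])

```text
t: 14.45
position: [468.0, -104.1, 182.8]
orientation: [0.826, 0.564, -0.0, 0.0]
wrist_force: [0.1, 0.5, 0.6]
opening: -0.002
```

>>> step_arm(motion=[[[0,0,2],[0,0,0],0],[[0,0,4],[0,0,0],0],[[0,0,4],[0,0,0],0]])

```text
t: 14.82
position: [468.3, -104.3, 180.5]
orientation: [0.826, 0.564, 0.0, -0.001]
wrist_force: [-12.0, 1.3, 29.6]
opening: -0.001
```

```bash
python3 snap.py m side
```

```text
t 14.825 local TCP [[  0.4 -71.3 180.5]] F [-12.    1.3  29.6] q [-0.74  0.11  0.93  2.05 -0.11  1.02 -0.13]
```

View pics/m_side.png

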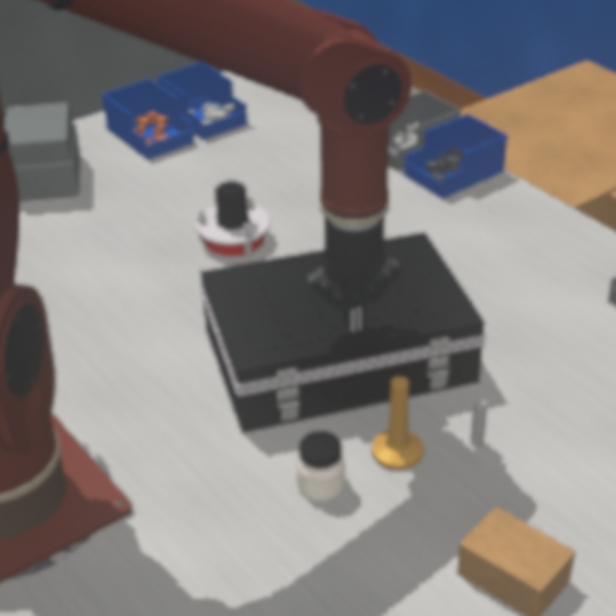

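>>> step_arm(motion=[[[0,0,-10],[0,0,0],0],[[0,0,-40],[0,0,0],0],[[0,0,-85],[0,0,0],0],[[0,0,-130],[0,0,0],0],[[40,0,-175],[0,0,0],0],[[90,0,-200],[0,0,0],0],[[140,0,-220],[0,0,0],0],[[190,0,-220],[0,0,0],0],[[240,0,-220],[0,0,0],0],[[290,0,-220],[0,0,0],0],[[340,0,-220],[0,0,0],0],[[380,0,-220],[0,0,0],0],[[380,0,-220],[0,0,0],0],[[380,0,-220],[0,0,0],0]])

```text
t: 16.62
position: [606.5, 249.1, 398.7]
orientation: [0.826, 0.563, -0.0, 0.0]
wrist_force: [0.2, -1.0, 1.0]
opening: -0.004
```

```bash
python3 snap.py n top,side; python3 - <<'E'
from h import *
im,P=cloud("n_top.npz"); L=w2l(P.reshape(-1,3))
for y in range(-105,106,30):
    k=(L[:,0]>-150)&(L[:,0]<150)&(abs(L[:,1]-y)<6)&(L[:,2]<150); print(y,k.sum(),np.median(L[k,2]).round(1))
for f in "an":
    im,P=cloud(f+"_top.npz")
    for nm,x0,x1,y0,y1,zl in [("rotary",155,208,170,220,35),("plug",200,232,118,155,60),("spindle",365,400,230,262,110),("jar",362,392,275,302,60),("dowel",396,416,203,220,60),("carton",445,505,238,282,45)]:
        q=w2l(P[y0:y1,x0:x1].reshape(-1,3)); q=q[(q[:,2]>zl)&(q[:,2]<130)]
        if nm in("rotary",'plug'): q=q[q[:,1]>225]
        if len(q): print(f,nm,np.median(q,0).round(1))
k=(abs(L[:,0])<200)&(abs(L[:,1])<135)&(L[:,2]>95)&(L[:,2]<130)
E
```

```text
t 16.625 local TCP [[3.000e-01 3.081e+02 3.987e+02]] F [ 0.2 -1.   1. ] q [-0.96  0.37  0.7   1.32 -0.23  1.54 -0.66]
-105 567 107.1
-75 568 108.7
-45 565 109.0
-15 570 108.6
15 568 108.6
45 552 108.4
75 562 108.6
105 547 106.7
a rotary [-78.5 329.1  49.6]
a plug [103.1 318.2  72.4]
a spindle [  14.1 -209.3  118.7]
a jar [ -94.1 -236.4   69.8]
a dowel [ 119.5 -226.    68.8]
a carton [  75.  -446.1   54.8]
n rotary [-78.  328.8  53. ]
n plug [102.8 318.   72.7]
n spindle [  14.3 -209.   119.2]
n jar [ -94.7 -236.2   69.6]
n dowel [ 119.7 -225.6   69.8]
n carton [  75.2 -446.4   54.6]
```

View pics/n_top.png

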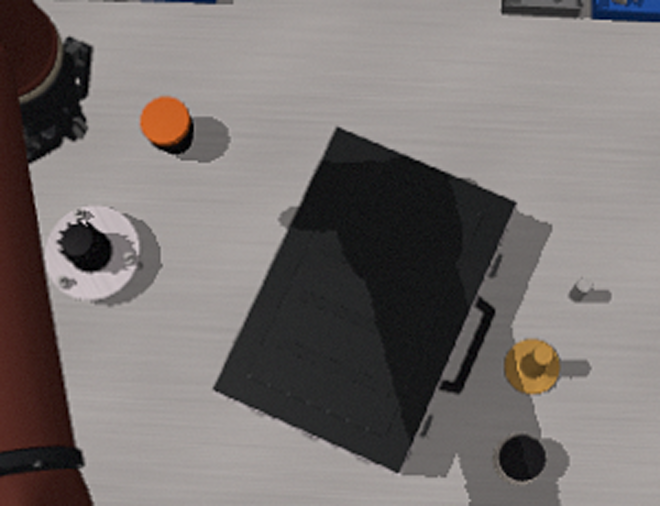

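View pics/n_side.png

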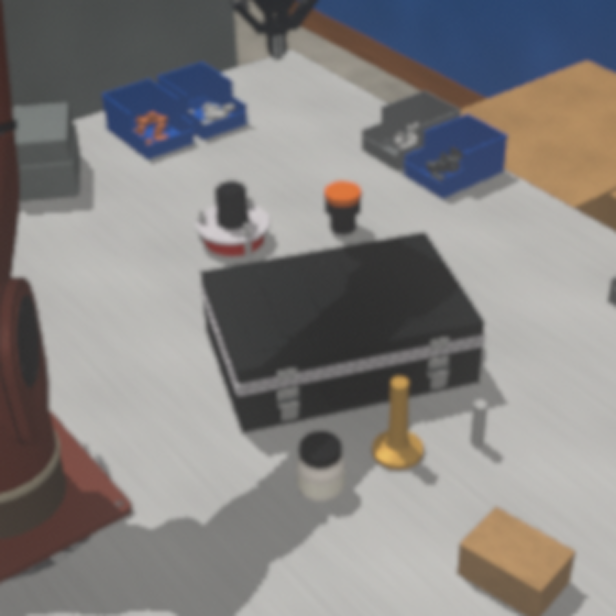

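The lid's top is level at 108–109 mm, the other objects have not moved, and the arm is clear. Handing in.

```bash
python3 -c "
from plant import robot
print(robot.hand_in())"
```

```text
the job is handed in; nothing more can be done
None
```

The case is packed up and handed in at about 16.6 s of the 72 s allowed. With the fingers closed, I pushed the flap over and down flat, then swung the lid over from behind and pressed it shut at about 0.6 rad/s.

- **Flap:** before the lid was moved, its upper face measured a level 65–66 mm, against 66 mm nominal. It can't be seen now the lid is shut.
- **Lid:** the top measured a level 108–109 mm from front to back, against 108 mm nominal. Its outermost strips read 107 mm. The final press took about 30 N at the wrist.
- **Case and bench items:** the case looks unmoved in the pictures. The plug, spindle, jar, dowel and carton measured within 1 mm of where they started. The rotary unit's position in the plane also agreed to within 1 mm; its height reading differed by 3 mm, and the arm and lid partly hid it in those views.
- **Tools:** the spanner and screwdriver lay undisturbed in the last views before the lid closed over them.
- **Robot:** the arm ended up clear of everything.

None of the final checks failed.

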